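# Slide the round blank along the fence to the stop

### The job

Get the larger of the two round wooden blanks ready for machining: push it along the fence until it rests against the arm of the stop. Keep it flat on the table and up against the fence all the way, without letting it roll away from the fence, and leave the other things where they are.

Things in the scene. Friction and masses are not known exactly. Their poses are not given: they have to be found in the camera images.
- blank: The larger round wooden blank: light-wood disc lying flat on the table, 96 mm diameter, 30 mm thick, about 0.15 kg, small dark centre mark. Starts 1 to 5 mm off the fence's front face, 120 to 260 mm to the left (+y of the fence) of its final place. Origin: centre of its underside, at z = 0. It may turn about its vertical axis as it slides.
- fence: Fixed straight aluminium fence on the sliding table, 390 mm long, 36 thick, 45 high. Origin: on the table (z = 0) at the foot of its front face (toward the robot), mid-length. x points from the front face into the fence, away from the robot; y along the fence to the robot's left. The blank touches the fence when its centre is at x = -0.048 in this frame.
- stop: Fixed dark steel stop near the fence's right end. Its arm stands out 76 mm in front of the fence, 22 mm thick, 37 high; its saddle is 55 mm high, the black knob 78. Origin: at table height on the arm's left (+y) face, which the blank must meet, in line with the fence's front face. Axes as the fence's. The blank touches it when its centre is at y = +0.048 in this frame.
- small_blank: The smaller round wooden blank, 60 mm diameter, 30 mm thick, lying loose on the saw table behind the fence. Origin: centre of its underside. Leave it.
- tape_roll: Roll of masking tape lying flat, a ring 103 mm in diameter and 25 mm high, loose on the saw table behind the fence. Origin: centre of its underside. Leave it.
- screw_pot: Grey tin pot of screws, 68 mm diameter, 52 mm high, standing loose on the lower wing of the sliding table on the robot's side (6 mm below the table top). Origin: centre of its underside. Leave it.

How it is judged:
By the outcome, as a careful person would: the job done as asked, in the order asked, and still so for the second after the job is handed in, with the robot touching nothing.
It also fails if it takes over 32 s, if anything falls off the work surface, if the arm or the gripper's body presses on something with over 40 N, if the wrist force passes 120 N, or if a joint passes its speed limit or range.

### The arm

A 6-joint arm with a two-finger parallel gripper is mounted at the origin on a cart in front of the work surface, level with it; the furniture and walls round the work are solid. World frame = base frame: x ahead of the robot, y to its left, z up, the work surface at z = 0. Lengths are in m, angles in degrees, forces in N, time in s.
With the tool pointing down it reaches from about 0.375 to 0.9 m from the base axis. Payload 3.1 kg.
Tool frame: the origin (TCP) lies midway between the tips of the shut fingers; the grasp point (between the pads) lies 19 mm behind it; z points along the fingers, y is the line along which they close (so a half turn about z gives the same grasp; the last joint's range is limited). The gripper opens to 87 mm and grips with 3 to 60 N. Pads are 19 mm wide; open, the fingers measure 117 mm over their backs; the gripper's body (75 mm by 190 mm) begins 51 mm behind the grasp point.
Start: joints at [61.45, 30.224, 82.088, -0, 67.689, -10.227], TCP at [0.196, 0.593, 0.223] pointing down, gripper open.
Joint ranges: [-176.69, 176.69], [-43.24, 126.21], [12.49, 139.97], [-82, 262], [0, 151.66], [-163.58, 163.58]. Speed limits (degrees/s): [159.86, 159.86, 180, 180, 180, 180].

### API

Orientations are given as a 3x3 rotation matrix whose columns are the frame's x, y, z axes.
In Python, from rig import bot gives the robot as it stands.
- The arm moves only by the tool move_tool, called as name(argument=value, ...) on one line, values as JSON. Schema: {"type":"object","properties":{"ticks":{"type":"array","items":{"type":"object","properties":{"sx":{"type":"number"},"sy":{"type":"number"},"sz":{"type":"number"},"ax":{"type":"number"},"ay":{"type":"number"},"az":{"type":"number"},"jaw":{"type":"number"}},"additionalProperties":false,"required":["jaw"]},"minItems":1,"maxItems":20},"only":{"type":"string"},"quiet":{"type":"boolean"},"lines":{"type":"string"}},"required":["ticks"],"additionalProperties":false}. ticks is a list of rows, 1 to 20 of them, each an object with the fields sx, sy, sz (the shift in m), ax, ay, az (a rotation vector in degrees), jaw (the opening from 0.0 (shut) to 1.0 (fully open)); a field left out counts as zero (the opening has to be given); each row is the pose to reach, as a shift and turn from the pose commanded when the call began, along the tool's axes at that moment; what a row does not reach only later rows make up. A row lasts 1/10 s, in which the tool goes at most 0.05 m and 8.59 degrees, less where a joint would pass 70% of its speed; a pose out of reach is approached as far as the arm can. The fingers move at their own pace and stop on an object; the grip force is fixed at half the most. Time passes only in rows, so rows that do not move let the fingers close. The tool returns the time, the measured TCP pose, the force, the opening and the grip force at its end. only (a regular expression) keeps the lines of the reply that match it, lines (a string "A,B") keeps lines A to B, and quiet returns only ok. Input that does not fit is refused with a message, and nothing moves.
- bot.read_state(): the state, without advancing time (a new reading comes with each control period).
- bot.capture(name): name is "side" or "top"; returns a dict with "color" (384x512x3 uint8, red, green, blue), "K" (3x3 intrinsics, pixels), "D" ([k1, k2, p1, p2, k3] as OpenCV has them; the pictures are not rectified), "view" (4x4, takes a point from world to camera coordinates). Camera axes: x right, y up, looking along -z (the intrinsics and any distortion apply to the point x, -y, -z); pixel columns grow to the right and rows downward; lengths in m; the calibration is good to about 2 mm. A picture is of the moment at which its call begins. There is no depth.
- bot.hand_in(): hands the job in; it is judged then, once.
The state is a dict: "time_s": time; "joint_positions": joint angles; "qvel": joint speeds; "tau": joint torques, N m; "position": TCP position; "tcp_rot": TCP orientation; "force": force on the tool from outside, world axes, zero at the start; "moment": the same for the moment, N m; "opening": opening from 0.0 (shut) to 1.0 (fully open); "grasp_force": force on a finger pad.
Only numpy, scipy, OpenCV 4.12 (cv2) and the standard library are available. Lean on these libraries where they do the work, as an engineer would, in place of code of your own. Each camera call takes 0.05 s, during which the arm holds its last target. There are 200 camera calls.

## Working session

There is one attempt and no reset: what is moved stays moved. The work goes in short steps, Python scripts to look and compute and a tool call to move; the robot and the scene stay as the last step left them, time stands still between calls to the robot, and variables do not carry over. Pictures are saved under pics/ and viewed, at most 12 in all, crops included, and the job is handed in when it is done.

```bash
mkdir -p pics; ls
```

Run:
```python
from rig import bot
import cv2,numpy as np
s=bot.read_state()
print(s['time_s'],s['position'],np.round(s['tcp_rot'],3).tolist(),s['opening'],s['force'])
for n in('top','side'):
    c=bot.capture(n); cv2.imwrite(f'pics/{n}0.png',c['color'][:,:,::-1]); print(n,np.round(c['K'],1).tolist(),c['D'],np.round(c['view'],3).tolist())
```

```text
pics
rig.py
0.0 [0.19611095 0.59265951 0.22155379] [[-0.949, 0.314, -0.001], [0.314, 0.949, -0.002], [0.0, -0.002, -1.0]] 1.000219361160547 [0.36717598 0.1928027  0.11709599]
top [[393.1, 0.0, 259.6], [0.0, 393.1, 195.3], [0.0, 0.0, 1.0]] [-0.01890281  0.          0.          0.          0.        ] [[0.029, -1.0, 0.001, 0.137], [0.979, 0.028, 0.2, -0.547], [-0.2, -0.005, 0.98, -1.213], [0.0, 0.0, 0.0, 1.0]]
side [[410.6, 0.0, 257.8], [0.0, 410.6, 189.4], [0.0, 0.0, 1.0]] [-0.13205775  0.          0.          0.          0.        ] [[0.948, -0.318, -0.018, -0.478], [0.16, 0.428, 0.889, -0.187], [-0.275, -0.846, 0.457, -0.824], [0.0, 0.0, 0.0, 1.0]]
```

View pics/top0.png

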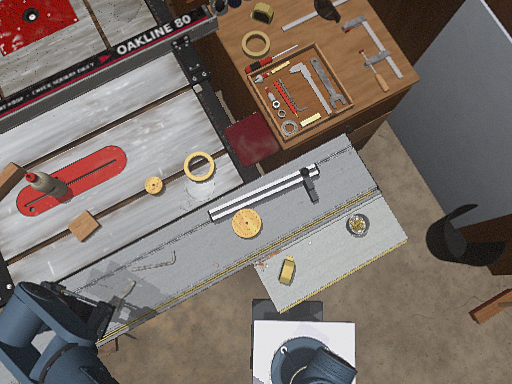

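View pics/side0.png

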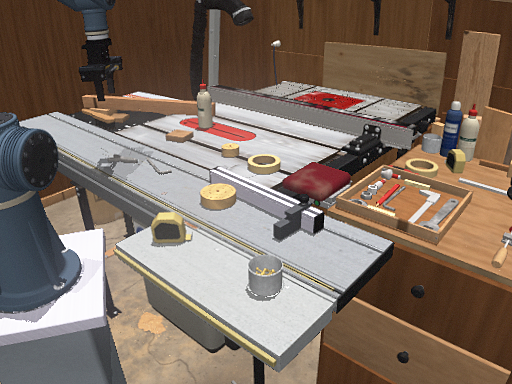

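The top view shows the blank at about (246,223), the fence running from (210,215) to (318,168), and the stop near (310,185). I'll zoom in and measure from here.

Create h.py:
```python
import numpy as np,cv2
from rig import bot
def cast(c,uv,z):
    uv=np.array(uv,float).reshape(-1,1,2)
    n=cv2.undistortPoints(uv,c['K'],c['D'])[:,0]
    R=c['view'][:3,:3];t=c['view'][:3,3]
    d=np.c_[n[:,0],-n[:,1],-np.ones(len(n))]@R
    o=-R.T@t
    return o+d*((z-o[2])/d[:,2])[:,None]
def blank(c,guess,box,z=.03):
    hsv=cv2.cvtColor(c['color'],cv2.COLOR_RGB2HSV)
    m=cv2.inRange(hsv,(8,70,90),(30,255,255)); 
    k=np.zeros_like(m);x0,y0,x1,y1=box;k[y0:y1,x0:x1]=m[y0:y1,x0:x1]
    cs,_=cv2.findContours(k,0,cv2.CHAIN_APPROX_NONE);q=max(cs,key=cv2.contourArea)
    return q[:,0,:]
```

Run:
```python
from h import *
c=bot.capture('top');im=c['color'][:,:,::-1]
cv2.imwrite('pics/t1.png',cv2.resize(im[145:265,195:335],None,fx=5,fy=5,interpolation=cv2.INTER_CUBIC)[:600])
q=blank(c,None,(225,200,270,245))
P=cast(c,q,.03)[:,:2].astype(np.float32);cc,r=cv2.minEnclosingCircle(P)
print('top blank',cc,r,len(q), cv2.boundingRect(q))
s=bot.capture('side');
cv2.imwrite('pics/s1.png',cv2.resize(s['color'][160:250,190:340,::-1],None,fx=5,fy=5,interpolation=cv2.INTER_CUBIC))
```

```text
top blank (0.4568113088607788, 0.19454120099544525) 0.04886268079280853 82 (232, 208, 29, 30)
```

View pics/t1.png

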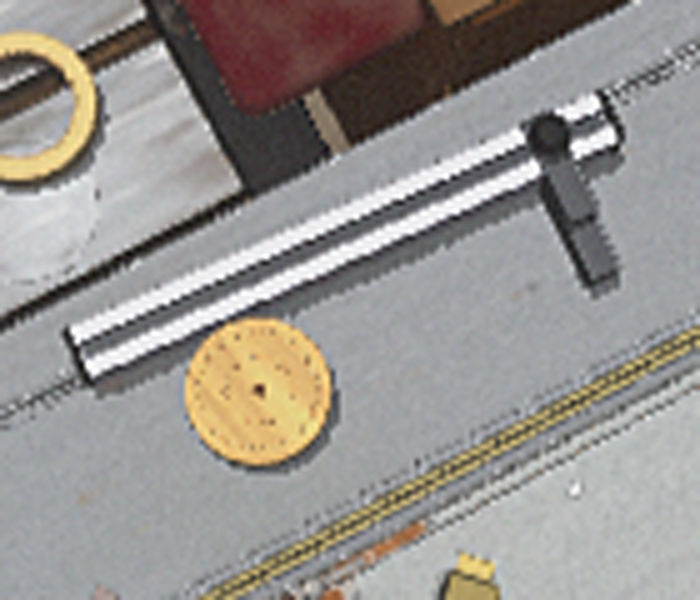

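View pics/s1.png

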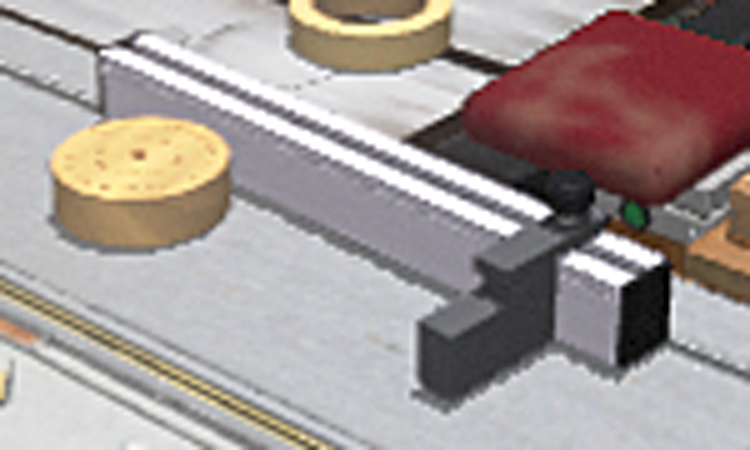

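The zoom is clear. The fence's front top edge runs from crop (93,380) to (620,145), and the stop arm's left top edge from about (573,222) to (597,290). In the side crop that same arm edge runs from (418,325) to (475,290). I'll cast these next.

Run:
```python
from h import *
c=bot.capture('top');s=bot.capture('side')
g=cv2.cvtColor(c['color'],cv2.COLOR_RGB2GRAY).astype(float)
pts=[]
for u in range(235-20,300):
    v0=145+(380-(u-195-18.5)*5*(235/527))/5
    r=np.arange(int(v0)-5,int(v0)+6);col=g[r,u]
    i=np.argmin(np.diff(col)); pts.append((u,r[i]+.5))
P=cast(c,pts,.045)[:,:2].astype(np.float32)
vx,vy,x0,y0=cv2.fitLine(P,cv2.DIST_HUBER,0,.001,.001).ravel()
d=np.array([vx,vy]);d*=np.sign(d[1]);n=np.array([d[1],-d[0]]) # x into fence
p0=np.array([x0,y0]);res=(P-p0)@n;print('fence dir y',d,'x',n,'p0',p0,'res',np.std(res),'yaw',np.degrees(np.arctan2(n[1],n[0])))
T=lambda a:[195+a[0]/5-.4,145+a[1]/5-.4]
S=lambda a:[190+a[0]/5-.4,160+a[1]/5-.4]
f=lambda X:np.round(np.c_[(X[:,:2]-p0)@n,(X[:,:2]-p0)@d]*1000,1).tolist()
print('fence ends',f(cast(c,[T((93,383)),T((622,147))],.045)))
print('side fence front edge',f(cast(s,[S((103,55)),S((480,235)),S((620,278))],.045)))
print('arm left top',f(cast(c,[T((573,222)),T((597,290))],.037)),'side',f(cast(s,[S((418,325)),S((475,290))],.037)))
print('arm right top', f(cast(c,[T((620,280))],.037)),f(cast(s,[S((443,340))],.037)))
q=blank(c,0,(225,200,270,245));X=cast(c,q,.03)[:,:2].astype(np.float32);cc,r=cv2.minEnclosingCircle(X)
print('blank',f(np.array([cc])),'mark',f(cast(c,[T((259,390))],.03)),'side mark',f(cast(s,[S((139,155))],.03)))
st=bot.read_state();print(st['time_s'],np.degrees(np.arctan2(*np.array(st['tcp_rot'])[[1,0],0])))
```

```text
fence dir y [-0.44106665  0.89747435] x [0.89747435 0.44106665] p0 [0.5293049  0.16050792] res 0.0009769343 yaw 26.171957
fence ends [[-4.4, 157.0], [-5.1, -221.3]]
side fence front edge [[-1.6, 153.8], [-8.6, -143.6], [6.0, -217.7]]
arm left top [[-36.0, -171.5], [-83.4, -165.8]] side [[-79.0, -169.1], [-38.3, -167.3]]
arm right top [[-83.7, -182.4]] [[-80.4, -185.9]]
blank [[-50.1, 62.5]] mark [[-50.8, 61.5]] side mark [[-49.9, 64.5]]
0.3 161.67640594852537
```

Add to h.py:
```python
n=np.array([.89747,.44107]);d=np.array([-.44107,.89747]);p0=np.array([.5293,.1605])
def W(x,y,z): return np.r_[p0+n*x/1000+d*y/1000,z]
def F(p): return np.round(np.r_[(p[:2]-p0)@n,(p[:2]-p0)@d,p[2]]*1000,1)
def rel(P):
    s=bot.read_state();return np.round(np.array(s['tcp_rot']).T@(np.array(P)-s['position']),4)
```

Run:
```python
from h import *
print(F(bot.read_state()['position']),W(-93.6,144.5,.1),rel(W(-93.6,144.5,.1)))
```

```text
[-108.   535.1  222.2] [0.38156219 0.24890026 0.1       ] [-0.2841 -0.2684  0.1224]
```

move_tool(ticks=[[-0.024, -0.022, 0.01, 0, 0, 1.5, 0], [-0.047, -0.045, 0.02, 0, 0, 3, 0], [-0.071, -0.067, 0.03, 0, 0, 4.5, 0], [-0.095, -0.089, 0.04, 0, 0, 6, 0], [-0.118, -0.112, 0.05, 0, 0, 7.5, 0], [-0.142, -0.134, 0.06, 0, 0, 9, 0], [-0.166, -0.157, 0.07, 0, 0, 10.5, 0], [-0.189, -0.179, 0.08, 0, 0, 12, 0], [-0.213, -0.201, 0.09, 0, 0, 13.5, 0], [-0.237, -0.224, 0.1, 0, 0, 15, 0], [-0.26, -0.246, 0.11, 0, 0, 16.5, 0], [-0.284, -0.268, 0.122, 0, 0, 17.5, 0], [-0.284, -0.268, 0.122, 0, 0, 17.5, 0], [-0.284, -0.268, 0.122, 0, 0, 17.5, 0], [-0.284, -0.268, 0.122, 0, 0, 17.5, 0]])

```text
refused: ticks[0]: [-0.024, -0.022, 0.01, 0, 0, 1.5, 0] is not of type 'object' (schema: type "object"). Nothing was moved.
```

Nothing moved. I misread the format; it is a list of objects with named fields. Resending.

move_tool(ticks=[{"sx":-0.024, "sy":-0.022, "sz":0.01, "az":1.5, "jaw":0}, {"sx":-0.047, "sy":-0.045, "sz":0.02, "az":3, "jaw":0}, {"sx":-0.071, "sy":-0.067, "sz":0.03, "az":4.5, "jaw":0}, {"sx":-0.095, "sy":-0.089, "sz":0.04, "az":6, "jaw":0}, {"sx":-0.118, "sy":-0.112, "sz":0.05, "az":7.5, "jaw":0}, {"sx":-0.142, "sy":-0.134, "sz":0.06, "az":9, "jaw":0}, {"sx":-0.166, "sy":-0.157, "sz":0.07, "az":10.5, "jaw":0}, {"sx":-0.189, "sy":-0.179, "sz":0.08, "az":12, "jaw":0}, {"sx":-0.213, "sy":-0.201, "sz":0.09, "az":13.5, "jaw":0}, {"sx":-0.237, "sy":-0.224, "sz":0.1, "az":15, "jaw":0}, {"sx":-0.26, "sy":-0.246, "sz":0.11, "az":16.5, "jaw":0}, {"sx":-0.284, "sy":-0.268, "sz":0.122, "az":17.5, "jaw":0}, {"sx":-0.284, "sy":-0.268, "sz":0.122, "az":17.5, "jaw":0}, {"sx":-0.284, "sy":-0.268, "sz":0.122, "az":17.5, "jaw":0}, {"sx":-0.284, "sy":-0.268, "sz":0.122, "az":17.5, "jaw":0}])

```text
time_s: 1.8
position: [0.3816, 0.2502, 0.1008]
tcp_rot: [[-0.811, 0.585, 0.0], [0.585, 0.811, 0.0], [-0.0, 0.0, -1.0]]
force: [0.2, -0.2, -0.8]
opening: 0.005
grasp_force: 0.0
```

Run:
```python
from h import *
s=bot.read_state();print(F(s['position']),np.round(s['tcp_rot'],3).tolist(),rel(W(-93.6,144.5,.01)),rel(W(-77.2,113.6,.01)))
c=bot.capture('top');cv2.imwrite('pics/t2.png',cv2.resize(c['color'][145:265,195:335,::-1],None,fx=5,fy=5))
```

```text
[-93.  145.7 100.8] [[-0.811, 0.585, 0.0], [0.585, 0.811, 0.0], [-0.0, 0.0, -1.0]] [-0.0007 -0.0012  0.0908] [-0.0357 -0.0012  0.0908]
```

View pics/t2.png

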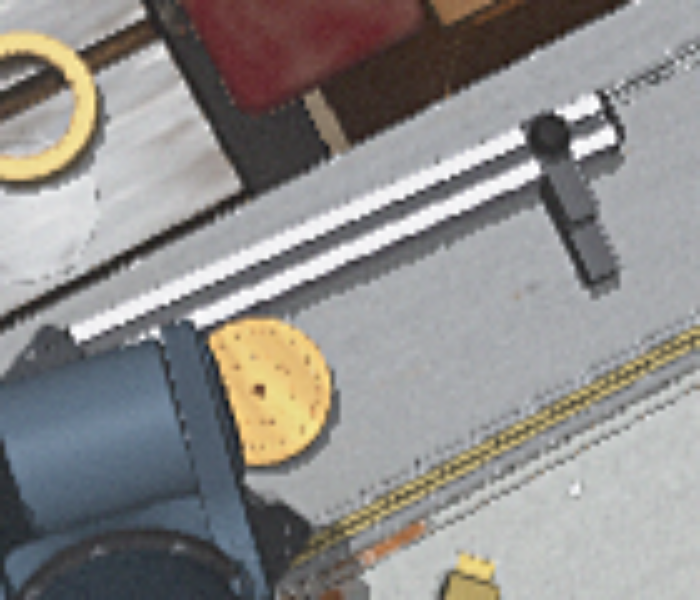

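The gripper is beside the blank with the finger plane along the tool's y, as planned. I'll seat the blank squarely against the fence first, with a gentle push from the front.

move_tool(ticks=[{"sx":-0.017, "sy":-0.026, "jaw":0}, {"sx":-0.034, "sy":-0.051, "jaw":0}, {"sx":-0.0515, "sy":-0.0772, "jaw":0}, {"sx":-0.0515, "sy":-0.0772, "sz":0.03, "jaw":0}, {"sx":-0.0515, "sy":-0.0772, "sz":0.06, "jaw":0}, {"sx":-0.0515, "sy":-0.0772, "sz":0.08, "jaw":0}, {"sx":-0.0515, "sy":-0.0772, "sz":0.0888, "jaw":0}, {"sx":-0.0515, "sy":-0.0772, "sz":0.0888, "jaw":0}, {"sx":-0.0515, "sy":-0.0772, "sz":0.0888, "jaw":0}])

```text
time_s: 2.75
position: [0.3786, 0.1575, 0.0122]
tcp_rot: [[-0.812, 0.584, 0.001], [0.584, 0.812, 0.0], [-0.001, 0.001, -1.0]]
force: [0.4, -1.1, -1.4]
opening: 0.007
grasp_force: 0.0
```

move_tool(ticks=[{"sx":-0.0014, "sy":0.0026, "jaw":0}, {"sx":-0.0028, "sy":0.0053, "jaw":0}, {"sx":-0.0042, "sy":0.0079, "jaw":0}, {"sx":-0.0056, "sy":0.0106, "jaw":0}, {"sx":-0.007, "sy":0.0132, "jaw":0}, {"sx":-0.0084, "sy":0.0159, "jaw":0}, {"sx":-0.0094, "sy":0.0177, "jaw":0}, {"sx":-0.0094, "sy":0.0177, "jaw":0}])

```text
time_s: 3.55
position: [0.3968, 0.1658, 0.0117]
tcp_rot: [[-0.811, 0.585, 0.001], [0.585, 0.811, 0.0], [-0.0, 0.0, -1.0]]
force: [-0.3, 0.9, -0.5]
opening: 0.004
grasp_force: 0.0
```

Run:
```python
from h import *
s=bot.read_state();print(F(s['position']),s['force'])
```

```text
[-116.6   63.2   11.7] [-0.32823151  0.8787307  -0.48307841]
```

Advance 3 mm more and check the force.

move_tool(ticks=[{"sx":-0.0005, "sy":0.0009, "jaw":0}, {"sx":-0.0009, "sy":0.0018, "jaw":0}, {"sx":-0.0014, "sy":0.0026, "jaw":0}, {"sx":-0.0014, "sy":0.0026, "jaw":0}], only="pos|force")

```text
position: [0.3992, 0.167, 0.0117]
force: [0.1, 0.9, 0.6]
grasp_force: 0.0
```

move_tool(ticks=[{"sx":-0.0005, "sy":0.0009, "jaw":0}, {"sx":-0.0009, "sy":0.0018, "jaw":0}, {"sx":-0.0009, "sy":0.0018, "jaw":0}], only="pos|force")

```text
position: [0.4003, 0.1679, 0.0117]
force: [-0.4, -0.4, 0.5]
grasp_force: 0.4
```

Run:
```python
from h import *
s=bot.read_state();print(F(s['position']),s['force'])
```

```text
[-112.5   63.5   11.7] [-0.39251967 -0.40912716  0.47317143]
```

move_tool(ticks=[{"sx":-0.0005, "sy":0.0009, "jaw":0}, {"sx":-0.0009, "sy":0.0018, "jaw":0}, {"sx":-0.0009, "sy":0.0018, "jaw":0}], only="pos|force")

```text
position: [0.4019, 0.1687, 0.0117]
force: [-2.4, -1.3, 0.8]
grasp_force: 1.2
```

Run:
```python
from h import *
s=bot.read_state();print(F(s['position']),s['force'])
c=bot.capture('top');s=bot.capture('side')
a=cv2.resize(c['color'][170:250,195:315,::-1],None,fx=5,fy=5,interpolation=2);cv2.imwrite('pics/t3.png',a)
cv2.imwrite('pics/s3.png',cv2.resize(s['color'][160:250,190:340,::-1],None,fx=5,fy=5,interpolation=2))
```

```text
[-110.7   63.6   11.7] [-2.3972     -1.31818364  0.840039  ]
```

View pics/s3.png

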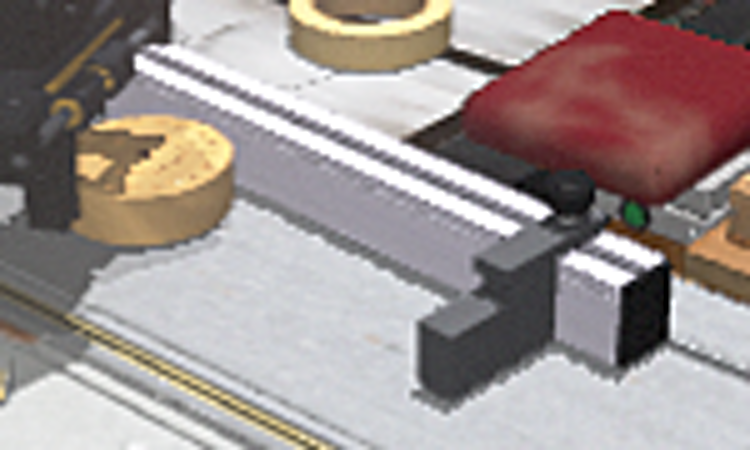

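The side view shows the finger at (50,190) touching the blank's near side, and the blank up against the fence. The reaction is 2.7 N along −x of the fence, so it's seated. Next I'll back off, go round to its rear-left and approach.

move_tool(ticks=[{"sx":0.004, "sy":-0.0075, "jaw":0}, {"sx":0.0117, "sy":-0.0221, "jaw":0}, {"sx":0.0117, "sy":-0.0221, "jaw":0}, {"sx":0.0315, "sy":-0.012, "jaw":0}, {"sx":0.0513, "sy":-0.001, "jaw":0}, {"sx":0.0712, "sy":0.0095, "jaw":0}, {"sx":0.0712, "sy":0.0095, "jaw":0}, {"sx":0.063, "sy":0.0255, "jaw":0}, {"sx":0.054, "sy":0.0415, "jaw":0}, {"sx":0.0458, "sy":0.0575, "jaw":0}, {"sx":0.0458, "sy":0.0575, "jaw":0}, {"sx":0.039, "sy":0.0575, "jaw":0}, {"sx":0.032, "sy":0.0575, "jaw":0}, {"sx":0.032, "sy":0.0575, "jaw":0}, {"sx":0.032, "sy":0.0575, "jaw":0}], only="pos|force|time")

```text
time_s: 6.15
position: [0.4099, 0.2336, 0.0117]
force: [0.5, -0.3, 0.2]
grasp_force: 0.0
```

Run:
```python
from h import *
s=bot.read_state();print(F(s['position']),s['force'])
c=bot.capture('top');s=bot.capture('side')
a=cv2.resize(c['color'][170:250,195:315,::-1],None,fx=5,fy=5,interpolation=2)
cv2.imwrite('pics/b4.png',cv2.resize(np.vstack([a,cv2.resize(s['color'][160:240,190:310,::-1],None,fx=5,fy=5,interpolation=2)]),(450,600)))
```

```text
[-75.  118.3  11.7] [ 0.5103579  -0.2873088   0.17678302]
```

View pics/b4.png

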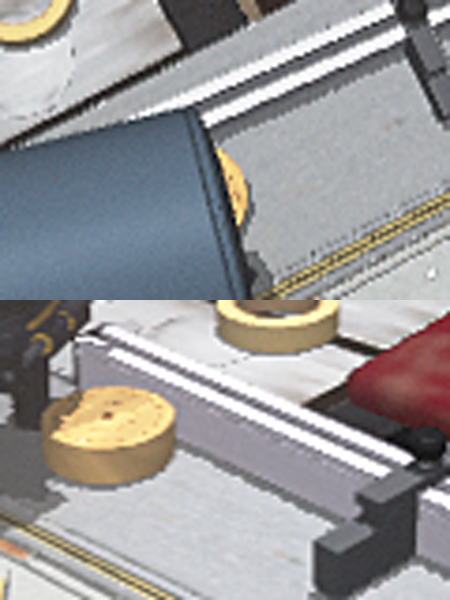

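The finger is right behind the blank: side view, finger at (30,400) and blank still at the fence. Now I'll push along the fence at 40 mm/s.

move_tool(ticks=[{"sx":-0.0035, "sy":-0.0019, "jaw":0}, {"sx":-0.0071, "sy":-0.0038, "jaw":0}, {"sx":-0.0106, "sy":-0.0056, "jaw":0}, {"sx":-0.0141, "sy":-0.0075, "jaw":0}, {"sx":-0.0177, "sy":-0.0094, "jaw":0}, {"sx":-0.0212, "sy":-0.0113, "jaw":0}, {"sx":-0.0247, "sy":-0.0131, "jaw":0}, {"sx":-0.0283, "sy":-0.015, "jaw":0}, {"sx":-0.0318, "sy":-0.0169, "jaw":0}, {"sx":-0.0353, "sy":-0.0188, "jaw":0}, {"sx":-0.0388, "sy":-0.0206, "jaw":0}, {"sx":-0.0424, "sy":-0.0225, "jaw":0}, {"sx":-0.0459, "sy":-0.0244, "jaw":0}, {"sx":-0.0494, "sy":-0.0263, "jaw":0}, {"sx":-0.053, "sy":-0.0281, "jaw":0}, {"sx":-0.0565, "sy":-0.03, "jaw":0}, {"sx":-0.06, "sy":-0.0319, "jaw":0}, {"sx":-0.0636, "sy":-0.0338, "jaw":0}, {"sx":-0.0671, "sy":-0.0356, "jaw":0}, {"sx":-0.0706, "sy":-0.0375, "jaw":0}], only="pos|force|time")

```text
time_s: 8.25
position: [0.4177, 0.1623, 0.0116]
force: [-34.6, 11.2, 28.3]
grasp_force: 18.9
```

Run:
```python
from h import *
s=bot.read_state();print(F(s['position']),s['force'],F(np.r_[p0+np.array(s['force'][:2])/1000,0]))
c=bot.capture('top');s=bot.capture('side')
a=cv2.resize(c['color'][170:250,195:315,::-1],None,fx=5,fy=5,interpolation=2)
cv2.imwrite('pics/b5.png',cv2.resize(np.vstack([a,cv2.resize(s['color'][160:240,190:310,::-1],None,fx=5,fy=5,interpolation=2)]),(450,600)))
```

```text
[-99.4  50.9  11.6] [-34.55979639  11.23511192  28.29671161] [-26.1  25.3   0. ]
```

View pics/b5.png

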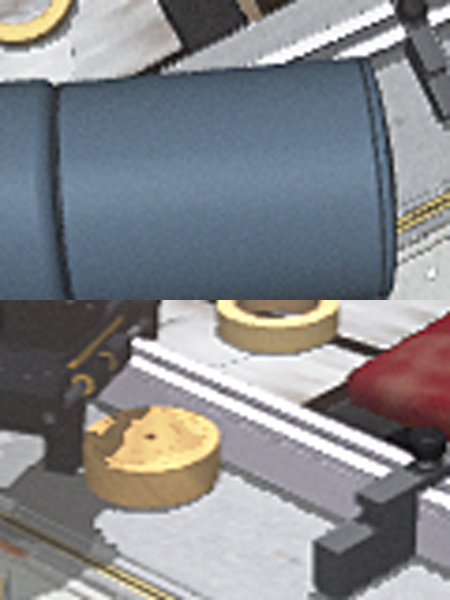

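Run:
```python
from h import *
s=bot.read_state();print(s['time_s'],F(s['position']),np.round(s['tcp_rot'],3).tolist(),s['force'],s['moment'],s['joint_positions'],s['tau'],s['opening'])
c=bot.capture('side')
S=lambda a:[190+a[0]/3.75-.4,160+(a[1]-300)/3.75-.4]
for n_,p in(('mark',(151,437)),('right',(222,440)),('front',(152,477))):print(n_,F(cast(c,[S(p)],.03)[0]))
print(F(cast(c,[S((108,416))],.03)[0]))
```

```text
8.35 [-99.5  50.5  11.6] [[-0.81, 0.584, -0.054], [0.585, 0.811, -0.004], [0.042, -0.035, -0.999]] [-32.11542924   9.77670995  29.65447909] [1.54167993 5.49397771 0.04013024] [  6.73580589  40.82243092 113.62270962   0.32842491  28.66783819
 -47.73328705] [ -9.65393901 -32.33202338 -23.74251008  -1.72154356  -9.16677922
   0.09696978] 0.0034519697903649116
mark [-47.7  16.3  30. ]
right [-16.6 -22.9  30. ]
front [-84.5 -26.7  30. ]
[-47.8  62.8  30. ]
```

The pusher jammed: 36 N sideways and 28 N vertical. The blank is still on the fence at y≈16, but the tool has slid outward around it, so tip friction is high. I'll unload along the deflection direction, then push more squarely from behind.

move_tool(ticks=[{"sx":0.005, "sy":-0.0035, "jaw":0}, {"sx":0.01, "sy":-0.007, "jaw":0}, {"sx":0.015, "sy":-0.0105, "jaw":0}, {"sx":0.02, "sy":-0.014, "jaw":0}, {"sx":0.025, "sy":-0.0175, "jaw":0}, {"sx":0.03, "sy":-0.021, "jaw":0}, {"sx":0.038, "sy":-0.024, "jaw":0}, {"sx":0.046, "sy":-0.027, "jaw":0}, {"sx":0.046, "sy":-0.027, "jaw":0}])

```text
time_s: 9.3
position: [0.3907, 0.1677, 0.0117]
tcp_rot: [[-0.811, 0.585, -0.002], [0.585, 0.811, -0.0], [0.002, -0.002, -1.0]]
force: [-0.3, -0.6, -0.1]
opening: 0.004
grasp_force: 0.0
```

Run:
```python
from h import *
s=bot.read_state();print(F(s['position']),F(np.r_[p0+np.array(s['force'][:2])/1000,0]))
c=bot.capture('side')
cv2.imwrite('pics/s6.png',cv2.resize(c['color'][140:250,170:340,::-1],None,fx=4,fy=4,interpolation=2))
```

```text
[-121.3   67.6   11.7] [-0.6 -0.4  0. ]
```

View pics/s6.png

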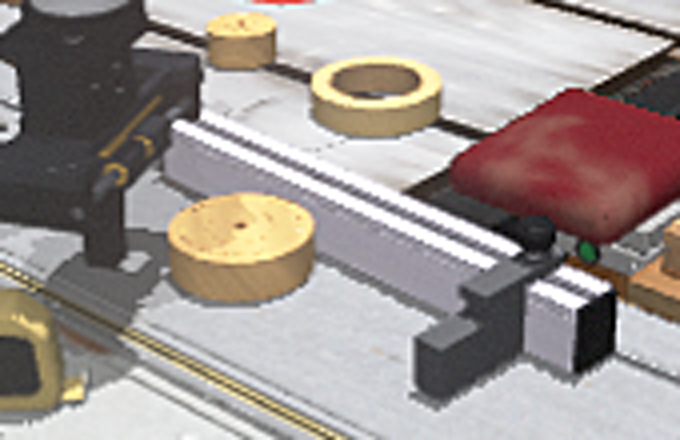

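Run:
```python
from h import *
c=bot.capture('side')
T=lambda a:[170+a[0]/4-.4,140+a[1]/4-.4]
print(F(cast(c,[T((240,226))],.03)[0]))
q=blank(c,0,(205,185,252,218));print(cv2.boundingRect(q))
# side extents of the disc: tangent pixels left/right at silhouette, line fence front foot for gap
t=bot.capture('top');q=blank(t,0,(225,190,290,245));X=cast(t,q,.03)[:,:2].astype(np.float32);cc,r=cv2.minEnclosingCircle(X);print('top',F(np.r_[cc,.03]),r,len(q))
```

```text
[-48.   16.9  30. ]
(212, 188, 37, 27)Traceback (most recent call last):
  File "<stdin>", line 7, in <module>
  File "h.py", line 14, in blank
    cs,_=cv2.findContours(k,0,cv2.CHAIN_APPROX_NONE);q=max(cs,key=cv2.contourArea)
                                                       ~~~^^^^^^^^^^^^^^^^^^^^^^^^
ValueError: max() iterable argument is empty
```

move_tool(ticks=[{"sx":0.013, "sy":0.007, "az":3, "jaw":0}, {"sx":0.026, "sy":0.0138, "az":6, "jaw":0}, {"sx":0.026, "sy":0.0138, "az":9, "jaw":0}, {"sx":0.016, "sy":0.033, "az":14, "jaw":0}, {"sx":0.006, "sy":0.052, "az":20, "jaw":0}, {"sx":-0.0035, "sy":0.0694, "az":20, "jaw":0}, {"sx":-0.0035, "sy":0.0694, "az":20, "jaw":0}, {"sx":-0.01, "sy":0.066, "az":20, "jaw":0}, {"sx":-0.0177, "sy":0.0619, "az":20, "jaw":0}, {"sx":-0.0177, "sy":0.0619, "az":20, "jaw":0}, {"sx":-0.0177, "sy":0.0619, "az":20, "jaw":0}])

```text
time_s: 10.55
position: [0.4424, 0.2065, 0.0117]
tcp_rot: [[-0.561, 0.828, -0.001], [0.828, 0.561, -0.0], [0.001, -0.001, -1.0]]
force: [-0.2, -0.4, 0.4]
opening: 0.003
grasp_force: 0.0
```

Run:
```python
from h import *
s=bot.read_state();print(F(s['position']),F(np.r_[p0+np.array(s['force'][:2])/1000,0]))
R=np.array(s['tcp_rot']);print('a',F(np.r_[p0-R[:2,0],0])/1000, 'fence -y in tool', R[:2].T@(-d))
```

```text
[-57.7  79.7  11.7] [-0.4 -0.3  0. ]
a [ 0.1379 -0.9904  0.    ] fence -y in tool [-9.90442740e-01 -1.37906497e-01 -3.50767527e-04]
```

move_tool(ticks=[{"sx":-0.004, "sy":-0.0006, "jaw":0}, {"sx":-0.0079, "sy":-0.0011, "jaw":0}, {"sx":-0.0119, "sy":-0.0017, "jaw":0}, {"sx":-0.0158, "sy":-0.0022, "jaw":0}, {"sx":-0.0198, "sy":-0.0028, "jaw":0}, {"sx":-0.0238, "sy":-0.0033, "jaw":0}, {"sx":-0.0277, "sy":-0.0039, "jaw":0}, {"sx":-0.0317, "sy":-0.0044, "jaw":0}])

```text
time_s: 11.35
position: [0.4569, 0.1783, 0.0117]
tcp_rot: [[-0.562, 0.827, -0.001], [0.827, 0.562, -0.0], [0.0, -0.001, -1.0]]
force: [-2.4, 2.3, 1.9]
opening: 0.003
grasp_force: 1.5
```

Run:
```python
from h import *
s=bot.read_state();print(F(s['position']),F(np.r_[p0+np.array(s['force'][:2])/1000,0]))
```

```text
[-57.1  47.9  11.7] [-1.1  3.1  0. ]
```

Only about 3 N now, sliding freely. Continuing 60 mm.

move_tool(ticks=[{"sx":-0.004, "sy":-0.0006, "jaw":0}, {"sx":-0.0079, "sy":-0.0011, "jaw":0}, {"sx":-0.0119, "sy":-0.0017, "jaw":0}, {"sx":-0.0158, "sy":-0.0022, "jaw":0}, {"sx":-0.0198, "sy":-0.0028, "jaw":0}, {"sx":-0.0238, "sy":-0.0033, "jaw":0}, {"sx":-0.0277, "sy":-0.0039, "jaw":0}, {"sx":-0.0317, "sy":-0.0044, "jaw":0}, {"sx":-0.0356, "sy":-0.005, "jaw":0}, {"sx":-0.0396, "sy":-0.0055, "jaw":0}, {"sx":-0.0436, "sy":-0.0061, "jaw":0}, {"sx":-0.0475, "sy":-0.0066, "jaw":0}, {"sx":-0.0515, "sy":-0.0072, "jaw":0}, {"sx":-0.0554, "sy":-0.0077, "jaw":0}, {"sx":-0.0594, "sy":-0.0083, "jaw":0}])

```text
time_s: 12.85
position: [0.4838, 0.1246, 0.0118]
tcp_rot: [[-0.562, 0.827, -0.0], [0.827, 0.562, -0.0], [0.0, -0.0, -1.0]]
force: [-2.1, 1.0, 1.4]
opening: 0.007
grasp_force: 0.9
```

Run:
```python
from h import *
s=bot.read_state();print(F(s['position']),F(np.r_[p0+np.array(s['force'][:2])/1000,0]))
c=bot.capture('side')
cv2.imwrite('pics/s7.png',cv2.resize(c['color'][140:250,170:340,::-1],None,fx=4,fy=4,interpolation=2))
```

```text
[-56.7 -12.2  11.8] [-1.5  1.8  0. ]
```

View pics/s7.png

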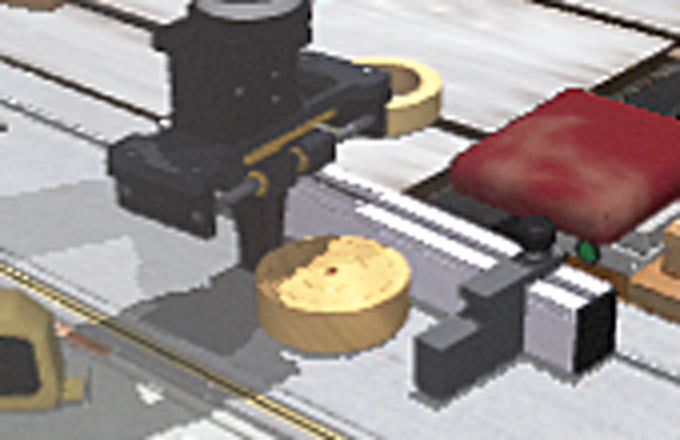

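The blank is flat and against the fence, mark at (331,270), with the stop about 50 mm ahead. I'll push 44 mm, then creep.

move_tool(ticks=[{"sx":-0.004, "sy":-0.0006, "jaw":0}, {"sx":-0.0079, "sy":-0.0011, "jaw":0}, {"sx":-0.0119, "sy":-0.0017, "jaw":0}, {"sx":-0.0158, "sy":-0.0022, "jaw":0}, {"sx":-0.0198, "sy":-0.0028, "jaw":0}, {"sx":-0.0238, "sy":-0.0033, "jaw":0}, {"sx":-0.0277, "sy":-0.0039, "jaw":0}, {"sx":-0.0317, "sy":-0.0044, "jaw":0}, {"sx":-0.0356, "sy":-0.005, "jaw":0}, {"sx":-0.0396, "sy":-0.0055, "jaw":0}, {"sx":-0.0436, "sy":-0.0061, "jaw":0}], only="^(pos|force)")

```text
position: [0.5034, 0.085, 0.0117]
force: [-1.3, 1.0, -0.1]
```

move_tool(ticks=[{"sx":-0.0015, "sy":-0.0002, "jaw":0}, {"sx":-0.003, "sy":-0.0004, "jaw":0}, {"sx":-0.003, "sy":-0.0004, "jaw":0}], only="^(pos|force)")

```text
position: [0.5049, 0.0824, 0.0118]
force: [-0.1, -0.2, 0.0]
```

Run:
```python
from h import *
s=bot.read_state();print(F(s['position']),F(np.r_[p0+np.array(s['force'][:2])/1000,0]))
```

```text
[-56.4 -59.3  11.8] [-0.2 -0.1  0. ]
```

move_tool(ticks=[{"sx":-0.0015, "sy":-0.0002, "jaw":0}, {"sx":-0.003, "sy":-0.0004, "jaw":0}, {"sx":-0.003, "sy":-0.0004, "jaw":0}], only="^(pos|force)")

```text
position: [0.5039, 0.0814, 0.0117]
force: [-2.5, 7.6, 3.6]
```

move_tool(ticks=[{"sx":-0.0015, "sy":-0.0002, "jaw":0}, {"sx":-0.003, "sy":-0.0004, "jaw":0}, {"sx":-0.003, "sy":-0.0004, "jaw":0}], only="^(pos|force)")

```text
position: [0.5028, 0.0806, 0.0118]
force: [-6.2, 14.7, 5.5]
```

Run:
```python
from h import *
s=bot.read_state();print(F(s['position']),F(np.r_[p0+np.array(s['force'][:2])/1000,0]))
```

```text
[-59.  -60.   11.8] [ 0.9 15.9  0. ]
```

It has met the stop: the reaction stepped from 0 to 16 N along the fence. Back off and inspect.

move_tool(ticks=[{"sx":0.003, "jaw":0}, {"sx":0.006, "jaw":0}, {"sx":0.01, "sy":0.0005, "jaw":0}, {"sx":0.025, "sy":0.002, "jaw":0}, {"sx":0.045, "sy":0.004, "jaw":0}, {"sx":0.065, "sy":0.006, "jaw":0}, {"sx":0.065, "sy":0.006, "sz":-0.04, "jaw":0}, {"sx":0.065, "sy":0.006, "sz":-0.08, "jaw":0}, {"sx":0.1, "sy":-0.01, "sz":-0.12, "jaw":0}, {"sx":0.14, "sy":-0.03, "sz":-0.14, "jaw":0}, {"sx":0.18, "sy":-0.05, "sz":-0.14, "jaw":0}, {"sx":0.22, "sy":-0.05, "sz":-0.14, "jaw":0}, {"sx":0.22, "sy":-0.05, "sz":-0.14, "jaw":0}, {"sx":0.22, "sy":-0.05, "sz":-0.14, "jaw":0}])

```text
time_s: 16.3
position: [0.3419, 0.232, 0.152]
tcp_rot: [[-0.564, 0.826, 0.001], [0.826, 0.564, 0.0], [-0.001, 0.001, -1.0]]
force: [0.3, 0.2, -0.6]
opening: 0.008
grasp_force: 0.0
```

Run:
```python
from h import *
t=bot.capture('top');c=bot.capture('side')
q=blank(t,0,(265,170,318,240));X=cast(t,q,.03)[:,:2].astype(np.float32);cc,r=cv2.minEnclosingCircle(X);print('top',F(np.r_[cc,.03]),r,len(q))
cv2.imwrite('pics/b8.png',np.vstack([cv2.resize(i['color'][y:y+60,x:x+120,::-1],None,fx=5,fy=5,interpolation=2) for i,x,y in((t,230,165),(c,230,185))]))
```

```text
top [ -49.1 -117.2   30. ] 0.048647865653038025 81
```

View pics/b8.png

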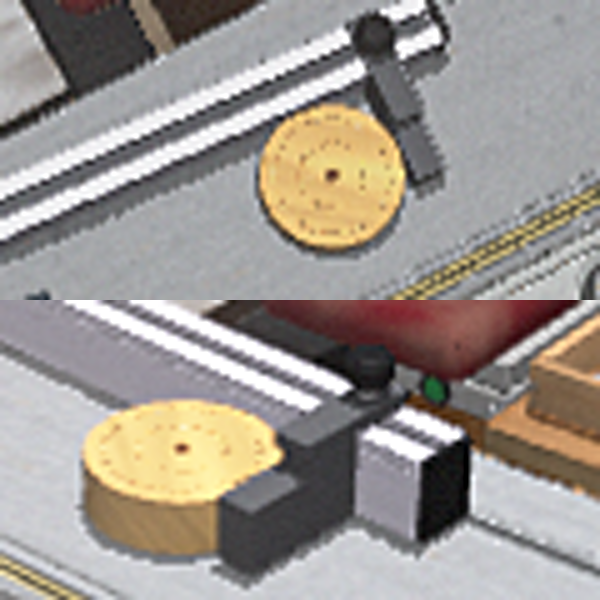

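The blank is flat and in the corner: top crop centre (332,176), touching the stop arm at (407,160), measured at (−49.1, −117.2) in the fence frame. I'll finish with one gentle diagonal press into the corner, so both contacts are certain by force.

Run:
```python
from h import *
print(F(bot.read_state()['position']),rel(W(-105,-60,.1)),rel(W(-105,-60,.012)))
R=np.array(bot.read_state()['tcp_rot']); Z=cv2.Rodrigues(np.radians([0.,0,-37]))[0]; print(F(np.r_[p0-(R@Z)[:2,0],0])/1000)
```

```text
[-135.8  145.4  151.8] [-0.2077  0.0018  0.0519] [-0.2076  0.0017  0.1399]
[ 0.707  -0.7072  0.    ]
```

move_tool(ticks=[{"sx":-0.03, "sz":0.01, "az":-5, "jaw":0}, {"sx":-0.06, "sz":0.02, "az":-10, "jaw":0}, {"sx":-0.09, "sz":0.03, "az":-15, "jaw":0}, {"sx":-0.12, "sz":0.04, "az":-20, "jaw":0}, {"sx":-0.15, "sz":0.05, "az":-26, "jaw":0}, {"sx":-0.18, "sz":0.05, "az":-32, "jaw":0}, {"sx":-0.2077, "sy":0.0018, "sz":0.052, "az":-37, "jaw":0}, {"sx":-0.2077, "sy":0.0018, "sz":0.08, "az":-37, "jaw":0}, {"sx":-0.2077, "sy":0.0018, "sz":0.11, "az":-37, "jaw":0}, {"sx":-0.2077, "sy":0.0018, "sz":0.13, "az":-37, "jaw":0}, {"sx":-0.2077, "sy":0.0018, "sz":0.1399, "az":-37, "jaw":0}, {"sx":-0.2077, "sy":0.0018, "sz":0.1399, "az":-37, "jaw":0}, {"sx":-0.2077, "sy":0.0018, "sz":0.1399, "az":-37, "jaw":0}])

```text
time_s: 17.7
position: [0.461, 0.0598, 0.012]
tcp_rot: [[-0.946, 0.324, 0.0], [0.324, 0.946, -0.0], [-0.0, 0.0, -1.0]]
force: [-0.4, 0.5, -0.7]
opening: 0.006
grasp_force: 0.0
```

move_tool(ticks=[{"sx":-0.004, "jaw":0}, {"sx":-0.008, "jaw":0}, {"sx":-0.012, "jaw":0}, {"sx":-0.016, "jaw":0}, {"sx":-0.019, "jaw":0}, {"sx":-0.021, "jaw":0}, {"sx":-0.021, "jaw":0}], only="^(pos|force)")

```text
position: [0.4804, 0.0535, 0.0118]
force: [-0.0, -0.8, 0.5]
```

Run:
```python
from h import *
s=bot.read_state();print(F(s['position']),F(np.r_[p0+np.array(s['force'][:2])/1000,0]))
```

```text
[-91.1 -74.4  11.8] [-0.4 -0.7  0. ]
```

move_tool(ticks=[{"sx":-0.0015, "jaw":0}, {"sx":-0.003, "jaw":0}, {"sx":-0.003, "jaw":0}], only="^(pos|force)")

```text
position: [0.4805, 0.0533, 0.0116]
force: [-4.3, 2.7, 3.1]
```

move_tool(ticks=[{"sx":-0.0015, "jaw":0}, {"sx":-0.003, "jaw":0}, {"sx":-0.003, "jaw":0}], only="^(pos|force)")

```text
position: [0.4806, 0.053, 0.0115]
force: [-8.2, 5.0, 5.8]
```

Run:
```python
from h import *
s=bot.read_state();print(F(s['position']),F(np.r_[p0+np.array(s['force'][:2])/1000,0]))
```

```text
[-91.1 -75.   11.5] [-5.1  8.1  0. ]
```

The blank reacted at once along both fence and stop (5 N and 8 N) without moving, so it's seated in the corner. Retract and check.

move_tool(ticks=[{"sx":0.003, "jaw":0}, {"sx":0.006, "jaw":0}, {"sx":0.01, "jaw":0}, {"sx":0.025, "jaw":0}, {"sx":0.04, "jaw":0}, {"sx":0.04, "sz":-0.04, "jaw":0}, {"sx":0.05, "sz":-0.08, "jaw":0}, {"sx":0.08, "sz":-0.12, "jaw":0}, {"sx":0.12, "sz":-0.14, "jaw":0}, {"sx":0.12, "sy":0.04, "sz":-0.14, "jaw":0}, {"sx":0.12, "sy":0.08, "sz":-0.14, "jaw":0}, {"sx":0.12, "sy":0.08, "sz":-0.14, "jaw":0}, {"sx":0.12, "sy":0.08, "sz":-0.14, "jaw":0}], only="^(time|pos|force)")

```text
time_s: 20.3
position: [0.399, 0.1666, 0.1521]
force: [0.8, -0.4, 0.5]
```

Run:
```python
from h import *
c=bot.capture('side');t=bot.capture('top')
q=blank(t,0,(265,170,318,240));X=cast(t,q,.03)[:,:2].astype(np.float32);cc,r=cv2.minEnclosingCircle(X);print('top',F(np.r_[cc,.03]),r,len(q))
g=cv2.boundingRect(blank(c,0,(235,195,300,240)));print(g)
```

```text
top [ -49.1 -117.2   30. ] 0.048647865653038025 81
(247, 205, 40, 31)
```

The blank's position is unchanged, and the robot is clear. Handing in.

```bash
python3 -c "
from rig import bot
print(bot.hand_in())"
```

```text
the job is handed in; nothing more can be done
None
```

I pushed the larger blank along the fence until it rests flat against both the fence and the stop arm, and handed the job in at about 20 s. My first push jammed, at 36 N sideways on the finger (46 N in all at the wrist), so I backed off and pushed again more squarely; the blank looked still against the fence in the side picture, and the robot did not touch the other things as far as I could see.

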